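Fetch a fresh beaker for weighing

TASK

Two stacks of nested white beakers stand on the laboratory bench. Lift only the top beaker off the stack of wider beakers, leaving the two below it nested and standing where they are, and set it down upright, without dropping it, in the middle of the balance's round steel pan.

Things in the scene. Friction and masses are not known exactly. Their poses are not given: they have to be found in the camera images.
- wide_top: Top one of 3 equal white plastic beakers, nested upright on the bench. 80 mm high, about 50 g. Upper part: straight round band, 58 mm outer diameter, from 52 mm above the underside up to the rim; wall 2 mm. Below it the body steps in to 51 mm and tapers to a 38 mm foot. Inner floor 30 mm above the underside. Origin: centre of the underside, z up. (Another stack, 42 mm wide, is not wanted.)
- wide_middle: The next beaker of that stack, same shape, origin and axes. Each sits 30 mm higher than the one below, about 2 mm play, held by weight alone. So its rim lies 30 mm below the top one's rim, 2 mm below the lower edge of the top one's band: fingers reaching lower than that grip this one too.
- wide_bottom: The lowest beaker of the same stack, same shape, standing loose on the bench. Origin: centre of its underside; z up.
- pan (a point): Centre of the top face of the balance's flat round steel pan, 120 mm in diameter, 72 mm above the bench, rigid. The balance is a fixed grey box 260 by 200 mm and 58 mm high with a dark display panel at one end and the pan at the other. z up.
Not all that is in view belongs to the job. Leave any pink look-alike of the wide_top alone. What is shaped like the wide_bottom but pink is not meant.

How it is judged:
On the way:
1. the top beaker is held clear of the stack, the two below it still standing in place (z of wide_top in the frame of wide_middle above 0.09 m and contact force between the fingers and wide_top above 0.2 N and distance of each of wide_middle, wide_bottom from where it was at the start of the episode below 0.025 m and angle between each of wide_middle, wide_bottom's own z axis and vertical below 0.15 rad), for 0.1 s.
At the end, for the whole second after the job is handed in: The taken beaker stands upright (0.1 rad), released and at rest on the pan (foot within 6 mm of its face), within 25 mm of the centre; the other two are still nested (axes within 8 mm, rise under 36 mm), upright (0.15 rad) and within 25 mm of where they started (horizontal distance between wide_top and pan below 0.025 m and z of wide_top in the frame of pan between -0.006 and 0.006 m and angle between wide_top's own z axis and vertical below 0.1 rad and linear speed of wide_top below 0.02 m/s and horizontal distance between wide_middle and wide_bottom below 0.008 m and z of wide_middle in the frame of wide_bottom below 0.036 m and distance of each of wide_middle, wide_bottom from where it was at the start of the episode below 0.025 m and angle between each of wide_middle, wide_bottom's own z axis and vertical below 0.15 rad); the robot touches nothing.
It fails at once if the middle or the bottom beaker of the wide stack is lifted or shoved more than 25 mm from its place (distance of any of wide_middle, wide_bottom from where it was at the start of the episode above 0.025 m).
It fails at once if the beaker is let go more than 20 mm above the pan (horizontal distance between wide_top and pan below 0.1 m and z of wide_top in the frame of pan above 0.02 m and contact force between the fingers and wide_top below 0.05 N).
It also fails if it takes over 37 s, if anything falls off the work surface, if the arm or the gripper's body presses on something with over 40 N, if the wrist force passes 120 N, or if a joint passes its speed limit or range.

ROBOT

A 6-joint arm with a two-finger parallel gripper is mounted at the origin on the work surface. World frame = base frame: x ahead of the robot, y to its left, z up, the work surface at z = 0. Lengths are in m, angles in rad, forces in N, time in s.
With the tool pointing down it reaches from about 0.25 to 0.85 m from the base axis. Payload 12.5 kg.
Tool frame: the origin (TCP) lies at the very end of the fingers, on their centre line; the grasp point (between the pads) lies 19 mm behind it; z points along the fingers, y is the direction in which the jaws open and shut (so a half turn about z gives the same grasp; the last joint's range is limited). The gripper opens to 93 mm and grips with 3 to 60 N. Pads are 15 mm wide; open, the fingers measure 128 mm over their backs; the gripper's body (75 mm by 188 mm) begins 65 mm behind the grasp point.
Start: joints at [-1.272, 0.351, 1.652, -0, 1.139, -0.085], TCP at [0.206, -0.51, 0.219] pointing down, gripper open.
Joint ranges: [-2.75, 2.75], [-0.79, 2.1], [0.01, 2.65], [-1.57, 4.71], [0.07, 3.14], [-2.87, 2.87]. Speed limits (rad/s): [2.22, 2.22, 2.79, 3.14, 3.14, 3.14].

INTERFACE

Orientations are given as a unit quaternion [x, y, z, w].
In Python, from workcell import * gives the robot as it stands. The module is installed in compiled form; this text tells all that it offers.
- The arm moves only by the tool play_rows, never from a script. Its argument "plan" is a list of rows, each a list of 7 numbers: the turn, a rotation vector about the world's x, y, z in degrees, then the shift along the world's x, y, z in mm, then the gripper command: -1 is shut, 1 is fully open, values between are in proportion. In form: [[ax, ay, az, dx, dy, dz, fingers], ...]. A call has exactly 5 rows; each row shifts and turns the commanded pose from where the row before left it; what a row does not reach is not made up. A row lasts 1/8 s, in which the tool goes at most 62.5 mm and 10.7 degrees, less where a joint would pass 70% of its speed; a pose out of reach is approached as far as the arm can. A call is refused whole if a number of a shift passes 62.5 or a number of a turn 10.7, either way. A call with a gripper value outside its range is refused whole. The fingers move at their own pace and stop on an object; "grip_force" is the grip in N (left out, the last holds). Time passes only in rows, so rows that do not move let the fingers close, or fill a call up. It gives the time, the measured TCP pose, the force and the opening at its end, in the units of the state.
- state(): the state, without advancing time (a new reading comes with each control period).
- camera(name): name is "scene" or "top"; returns the picture (400x640x3 uint8, blue, green, red); there is no depth.
- camera_params(name): a dict with "fx", "fy", "cx", "cy" (pixels), "dist" ([k1, k2, p1, p2, k3] as OpenCV has them; the pictures are not rectified), "rvec" (rotation vector, rad) and "tvec" (3), from world to camera coordinates, as OpenCV has them. Camera axes: x right, y down, z forward; pixel columns grow to the right and rows downward; lengths in m; the calibration is good to about 2 mm. A picture is of the moment at which its call begins. camera_params takes no time and is no camera call.
- job_done(): hands the job in, once; it reports no verdict.
The state is a dict: "time": time; "joints": joint angles; "dq": joint speeds; "tau": joint torques, N m; "eef_pos": TCP position; "orientation": TCP orientation; "ft_force": force on the tool from outside, world axes, zero at the start; "wrist_torque": the same for the moment, N m; "width": opening from 0.0 (shut) to 1.0 (fully open).
Only numpy, scipy, OpenCV 4.12 (cv2) and the standard library are available. Lean on these libraries where they do the work, as an engineer would, in place of code of your own. Each camera call takes 0.05 s, during which the arm holds its last target.

## Working session

There is one attempt and no reset: what is moved stays moved. The work goes in short steps, Python scripts to look and compute and a tool call to move; the robot and the scene stay as the last step left them, time stands still between calls to the robot, and variables do not carry over. Pictures are saved under pics/ and viewed, and the job is handed in when it is done.

Besides the shell and the picture viewer there is one more tool, called after "Call:" as name(argument=value, ...) on one line, values as JSON. play_rows: Moves the arm, as the interface text tells. Its arguments: {"type":"object","properties":{"plan":{"type":"array"},"grip_force":{"type":"number"}},"required":["plan"]}

```bash
mkdir -p pics
python3 - <<'E'
from workcell import *
import cv2
for n in ("scene","top"):
    cv2.imwrite(f"pics/{n}0.png",camera(n)); print(n,camera_params(n))
print(state())
E
```

```text
scene {'fx': 421.3045666962193, 'fy': 421.3045666962193, 'cx': 322.18936570261434, 'cy': 196.04235930288579, 'dist': array([-0.03681598,  0.        ,  0.        ,  0.        ,  0.        ]), 'rvec': array([ 1.97698414,  0.89074037, -0.45865891]), 'tvec': array([-0.27903033, -0.15769129,  1.31587999])}
top {'fx': 403.8066309476165, 'fy': 403.8066309476165, 'cx': 310.3635424368069, 'cy': 198.34443750493747, 'dist': array([-0.04660021,  0.        ,  0.        ,  0.        ,  0.        ]), 'rvec': array([ 2.15488753, -2.13052348,  0.11797801]), 'tvec': array([-0.04935645,  0.48152682,  0.94205304])}
{'time': 0.1, 'joints': array([-1.27160824e+00,  3.51168861e-01,  1.65232209e+00,  2.39288568e-05,
        1.13908920e+00, -8.45969616e-02]), 'dq': array([-0.00024846, -0.00090812, -0.00158219, -0.00152964, -0.00028313,
        0.00067412]), 'tau': array([ 1.05974454e-03, -4.98028636e+01, -2.85702592e+01,  7.00737513e-02,
        2.38687545e-02,  7.30040028e-08]), 'eef_pos': array([ 0.20588358, -0.5097005 ,  0.2181771 ]), 'orientation': array([ 9.81645893e-01,  1.90712081e-01, -4.20735636e-05, -4.92071697e-04]), 'ft_force': array([ 0.741435  , -0.58311773, -0.29166239]), 'wrist_torque': array([ 0.00123404, -0.00071455, -0.02743747]), 'width': 1.0011129060708979}
```

View pics/scene0.png

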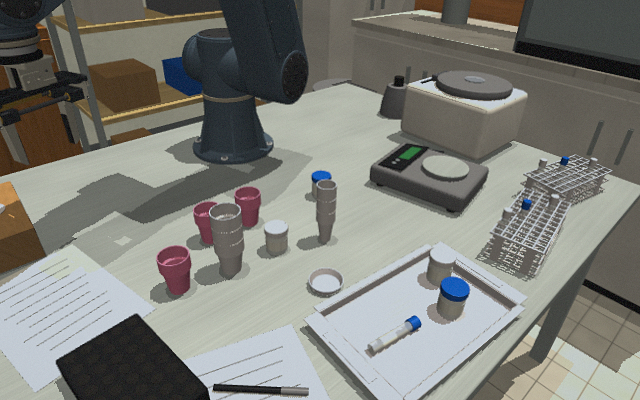

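View pics/top0.png

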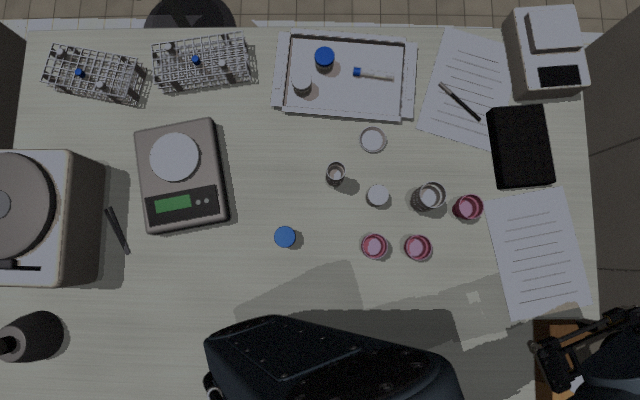

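The scene picture shows three candidate groups:
- Wide grey-white stack: scene (228,240), top (430,197).
- Narrow stack: scene (326,210), top (336,174).
- Pink look-alikes: scene (174,270), (208,222) and (248,206).

The pan is at scene (445,167), top (175,157). The wide stack fits the description because it is white, the wider of the two and has three bands. I'll confirm it with a crop and measure it.

```bash
cat > h.py <<'E'
import numpy as np, cv2
from workcell import *
def ray(n,uv):
    p=camera_params(n);K=np.array([[p['fx'],0,p['cx']],[0,p['fy'],p['cy']],[0,0,1]])
    q=cv2.undistortPoints(np.array(uv,float).reshape(-1,1,2),K,p['dist']).reshape(-1,2)
    R,_=cv2.Rodrigues(p['rvec']);c=-R.T@p['tvec']
    return c,np.c_[q,np.ones(len(q))]@R
def onz(n,uv,z):
    c,d=ray(n,uv); return c+d*((z-c[2])/d[:,2])[:,None]
def proj(n,P):
    p=camera_params(n);K=np.array([[p['fx'],0,p['cx']],[0,p['fy'],p['cy']],[0,0,1]])
    return cv2.projectPoints(np.array(P,float).reshape(-1,1,3),p['rvec'],p['tvec'],K,p['dist'])[0].reshape(-1,2)
def circ(P):
    A=np.c_[2*P[:,:2],np.ones(len(P))];s=np.linalg.lstsq(A,(P[:,:2]**2).sum(1),rcond=None)[0]
    return s[:2],np.sqrt(s[2]+s[0]**2+s[1]**2)
E
python3 - <<'E'
from h import *
s=cv2.imread("pics/scene0.png");t=cv2.imread("pics/top0.png")
a=cv2.resize(s[180:300,150:350],None,fx=4,fy=4,interpolation=cv2.INTER_CUBIC)[:, :800]
b=cv2.resize(t[160:260,320:500],None,fx=4.4,fy=4.4,interpolation=cv2.INTER_CUBIC)
cv2.imwrite("pics/ca.png",a);cv2.imwrite("pics/cb.png",b)
print('stack',onz('top',[(430,194)],.14), 'pinks',onz('top',[(375,244),(418,246),(468,206)],.08),'jar',onz('top',[(377,196)],.04),'narrow',onz('top',[(336,171)],.14))
# pan mask
hsv=cv2.cvtColor(t,cv2.COLOR_BGR2HSV);m=((hsv[...,2]>135)&(hsv[...,1]<60)).astype('uint8')
m[:, :142]=0;m[:125]=0;m[190:]=0;m[:,210:]=0
n,l,st,ce=cv2.connectedComponentsWithStats(m);i=1+np.argmax(st[1:,4]);print(st[i],ce[i])
cn=max(cv2.findContours((l==i).astype('uint8'),cv2.RETR_EXTERNAL,cv2.CHAIN_APPROX_NONE)[0],key=len).reshape(-1,2)
print('pan',circ(onz('top',cn,.072)))
E
```

```text
stack [[ 0.47954504 -0.30200785  0.14      ]] pinks [[ 0.37335971 -0.19187393  0.08      ]
 [ 0.36985907 -0.28858096  0.08      ]
 [ 0.46156443 -0.40478924  0.08      ]] jar [[ 0.48813108 -0.20298595  0.04      ]] narrow [[ 0.5276644  -0.10091044  0.14      ]]
[ 150  133   48   48 1792] [173.42075893 156.52511161]
pan (array([0.57402215, 0.28172279]), np.float64(0.056816672976839344))
```

View pics/ca.png

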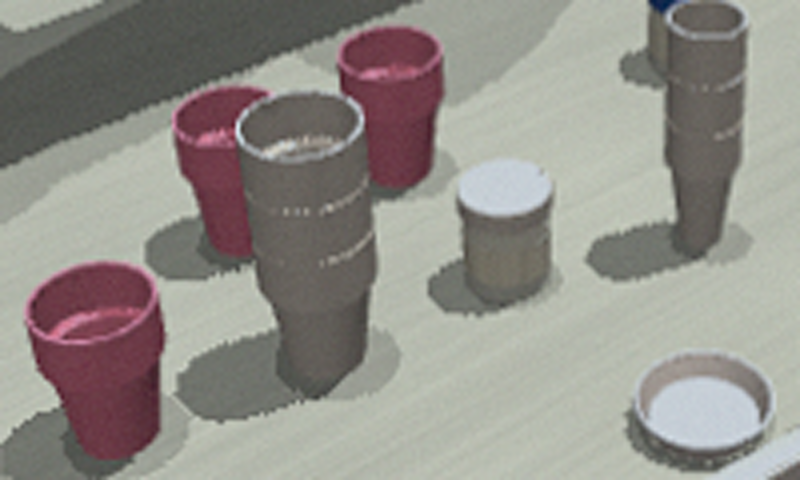

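View pics/cb.png

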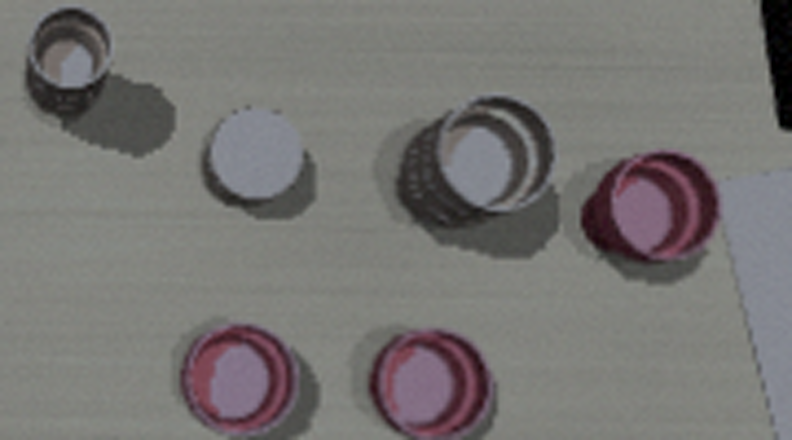

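The crops confirm it: the wide stack (rim at crop A (301,126)) is grey-white with three bands, the pink cups around it are single, and the narrow stack is at top right. Next I'll triangulate the rim centre and the pan from both views, and check the obstacle heights.

Run:
```python
from h import *
def tri(us,ut):
    A=np.zeros((3,3));b=np.zeros(3)
    for n,u in(('scene',us),('top',ut)):
        c,d=ray(n,[u]);d=d[0]/np.linalg.norm(d[0]);M=np.eye(3)-np.outer(d,d);A+=M;b+=M@c
    X=np.linalg.solve(A,b);return X,proj('scene',X)[0]-us,proj('top',X)[0]-ut
print('rim',tri((225.3,211.5),(432.6,194.8)))
print('rim z=.14',onz('scene',[(225.3,211.5)],.14),onz('top',[(432.6,194.8)],.14))
# rim ellipse edge points, top
e=np.array([(438,154),(553,154),(496,96),(496,211)])/4.4+[320,160]-.4
print(circ(onz('top',e,.14)))
s=cv2.imread("pics/scene0.png");hsv=cv2.cvtColor(s,cv2.COLOR_BGR2HSV)
m=((hsv[...,2]>150)&(hsv[...,1]<60)).astype('uint8');m[:,:410]=0;m[:,475:]=0;m[:145]=0;m[190:]=0
n,l,st,ce=cv2.connectedComponentsWithStats(m);i=1+np.argmax(st[1:,4]);print(st[i],ce[i])
cn=max(cv2.findContours((l==i).astype('uint8'),cv2.RETR_EXTERNAL,cv2.CHAIN_APPROX_NONE)[0],key=len).reshape(-1,2)
print('pan scene',circ(onz('scene',cn,.072)))
print('pan tri',tri((445,167),(174,157)))
print('centrifuge knob',tri((475,79),(2,204)), 'edge',onz('top',[(68,200)],.2))
# foot of stack via scene
print('foot',onz('scene',[(231,274)],0.0))
```

```text
rim (array([ 0.47956263, -0.30660037,  0.13642819]), array([-1.24514939, -0.07707282]), array([-0.9157938 , -0.54984497]))
rim z=.14 [[ 0.48598069 -0.30748078  0.14      ]] [[ 0.47787329 -0.30753032  0.14      ]]
(array([ 0.47867565, -0.30673154]), np.float64(0.028114726610206517))
[423 155  46  22 759] [445.57444005 165.72859025]
pan scene (array([0.57610518, 0.28133694]), np.float64(0.05700736936384073))
pan tri (array([0.57444679, 0.28295892, 0.06550085]), array([-0.25751654,  0.06964532]), array([-0.19232147, -0.2160831 ]))
centrifuge knob (array([0.44365307, 0.59049888, 0.20810474]), array([-1.34850534,  0.5617308 ]), array([-1.54779272, -1.52255764])) edge [[0.4513023  0.44916082 0.2       ]]
foot [[ 0.49567649 -0.31636977  0.        ]]
```

Call:
play_rows(plan=[[0, 0, 0, 40, 30, 0, 1], [0, 0, 0, 40, 30, 0, 1], [0, 0, 0, 40, 30, 0, 1], [0, 0, 0, 40, 30, 0, 1], [0, 0, 0, 40, 30, 0, 1]], grip_force=8)

```text
time: 0.72
eef_pos: [0.4071, -0.3587, 0.2184]
orientation: [0.982, 0.191, -0.0, -0.0]
ft_force: [0.3, -0.9, 0.2]
width: 1.0
```

Call:
play_rows(plan=[[0, 0, 0, 35, 25, 0, 1], [0, 0, 0, 29, 20, 0, 1], [0, 0, 0, 10, 8, 0, 1], [0, 0, 0, 0, 0, 0, 1], [0, 0, 0, 0, 0, 0, 1]])

```text
time: 1.35
eef_pos: [0.4792, -0.3076, 0.2186]
orientation: [0.982, 0.19, -0.0, -0.0]
ft_force: [-0.4, 0.2, 0.2]
width: 0.996
```

Run:
```python
from h import *
s=camera('scene');t=camera('top')
a=cv2.resize(s[140:300,150:350],None,fx=3.7,fy=3.7,interpolation=cv2.INTER_CUBIC)
cv2.imwrite("pics/s1.png",a);cv2.imwrite("pics/t1.png",t)
st=state();print(st['time'],st['eef_pos'],st['orientation'],st['width'],st['ft_force'])
print(proj('scene',st['eef_pos']),proj('top',st['eef_pos']))
```

```text
1.45 [ 0.47921561 -0.30765237  0.21866845] [ 9.81750056e-01  1.90175764e-01 -7.94482611e-05  1.62900680e-06] 1.0011992222846648 [ 0.07343607 -0.26846123 -0.73282801]
[[218.72544675 172.19343248]] [[443.86265895 188.43628707]]
```

View pics/s1.png

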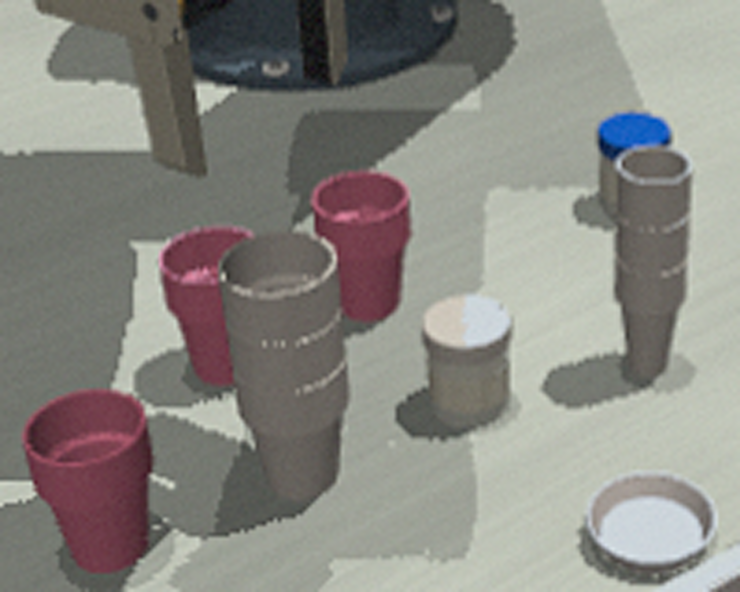

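The stack and all its neighbours are undisturbed. The fingertips straddle the stack, with their midpoint at crop (256,125) against the calibrated (254,119). The rim centre is at crop (279,266). Going down to TCP z ≈ 0.116 m, above the middle rim at 0.110 m.

Call:
play_rows(plan=[[0, 0, 0, 1, 0, -25, 1], [0, 0, 0, 0, 0, -25, 1], [0, 0, 0, 0, 0, -20, 1], [0, 0, 0, 0, 0, -12, 1], [0, 0, 0, 0, 0, 0, 1]])

```text
time: 2.08
eef_pos: [0.4805, -0.3071, 0.1362]
orientation: [0.982, 0.19, -0.0, -0.0]
ft_force: [-0.0, 0.1, 0.1]
width: 1.002
```

Run:
```python
from h import *
s=camera('scene')
a=cv2.resize(s[160:300,150:310],None,fx=4.2,fy=4.2,interpolation=cv2.INTER_CUBIC)
cv2.imwrite("pics/s2.png",a)
st=state();print(st['time'],st['eef_pos'],st['ft_force'])
```

```text
2.125 [ 0.48091215 -0.30728099  0.13696178] [ 0.52414046 -0.54539909  0.47197792]
```

View pics/s2.png

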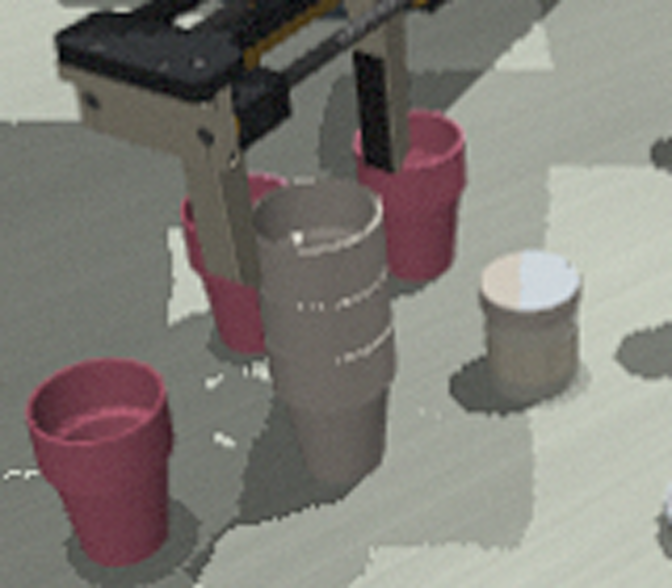

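The fingers straddle the rim evenly: tips at crop (237,282) and (395,172), with their midpoint near (316,227), against a rim centre of (318,216). Lowering the last 21 mm and closing gently.

Call:
play_rows(plan=[[0, 0, 0, 0, 0, -11, 1], [0, 0, 0, 0, 0, -9, 1], [0, 0, 0, 0, 0, 0, 1], [0, 0, 0, 0, 0, 0, 0.6], [0, 0, 0, 0, 0, 0, 0.5]], grip_force=8)

```text
time: 2.75
eef_pos: [0.4811, -0.3071, 0.1169]
orientation: [0.982, 0.191, 0.0, 0.0]
ft_force: [-0.7, -0.7, -0.2]
width: 0.834
```

Call:
play_rows(plan=[[0, 0, 0, 0, 0, 0, 0.4], [0, 0, 0, 0, 0, 0, 0.3], [0, 0, 0, 0, 0, 0, 0.2], [0, 0, 0, 0, 0, 0, 0.1], [0, 0, 0, 0, 0, 0, 0.1]])

```text
time: 3.38
eef_pos: [0.481, -0.307, 0.1167]
orientation: [0.982, 0.191, 0.0, 0.0]
ft_force: [0.1, -0.2, 1.2]
width: 0.62
```

Run:
```python
from h import *
s=camera('scene')
a=cv2.resize(s[160:300,150:310],None,fx=4.2,fy=4.2,interpolation=cv2.INTER_CUBIC)
cv2.imwrite("pics/s3.png",a)
st=state();print(st['time'],st['eef_pos'],st['ft_force'],st['width']*93)
```

```text
3.425 [ 0.4809853  -0.3069776   0.11667276] [ 0.16046574 -0.54539044  0.82391092] 57.726863387539225
```

View pics/s3.png

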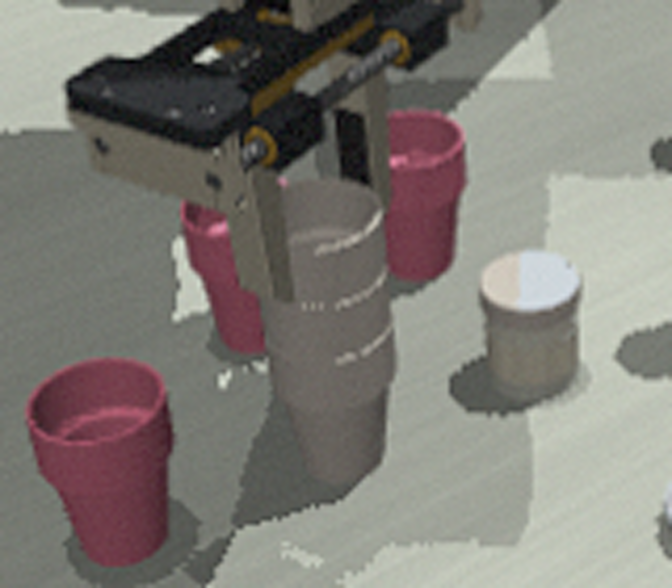

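The fingers stopped at 57.7 mm, which matches the 58 mm band. The tip at crop (285,300) is just above the middle rim line at (310,305). Lifting slowly.

Call:
play_rows(plan=[[0, 0, 0, 0, 0, 0, -1], [0, 0, 0, 0, 0, 5, -1], [0, 0, 0, 0, 0, 8, -1], [0, 0, 0, 0, 0, 8, -1], [0, 0, 0, 0, 0, 8, -1]])

```text
time: 4.05
eef_pos: [0.481, -0.307, 0.1464]
orientation: [0.982, 0.191, 0.0, 0.0]
ft_force: [-0.0, 0.2, -0.5]
width: 0.62
```

Run:
```python
from h import *
s=camera('scene')
a=cv2.resize(s[160:300,150:310],None,fx=4.2,fy=4.2,interpolation=cv2.INTER_CUBIC)
cv2.imwrite("pics/s4.png",a)
st=state();print(st['time'],st['eef_pos'],st['ft_force'],st['width']*93)
```

```text
4.1 [ 0.48143877 -0.307289    0.14737654] [ 0.6871648  -0.47618467  0.14379196] 57.73926672115971
```

View pics/s4.png

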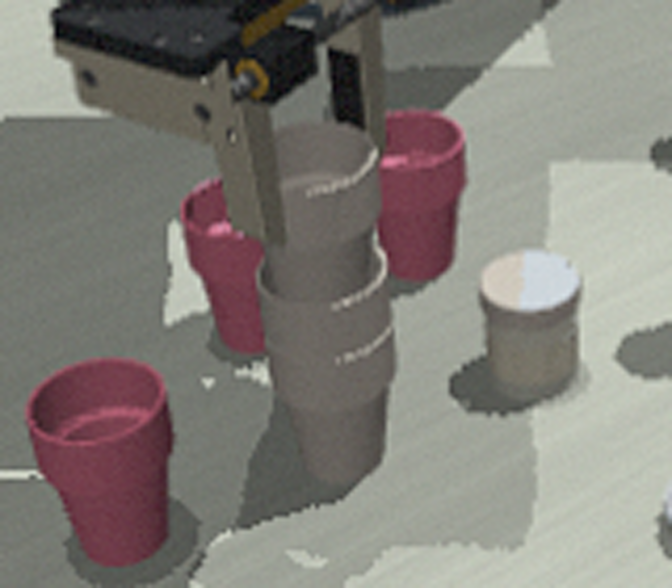

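Only the top beaker is rising. Its foot is still inside the middle one, whose rim at crop (323,280) hasn't moved. Continuing up.

Call:
play_rows(plan=[[0, 0, 0, 0, 0, 15, -1], [0, 0, 0, 0, 0, 25, -1], [0, 0, 0, 0, 0, 30, -1], [0, 0, 0, 0, 0, 25, -1], [0, 0, 0, 0, 0, 5, -1]])

```text
time: 4.72
eef_pos: [0.4814, -0.3073, 0.2476]
orientation: [0.982, 0.191, 0.001, 0.001]
ft_force: [-1.1, -0.2, -0.9]
width: 0.624
```

Run:
```python
from h import *
s=camera('scene')
a=cv2.resize(s[100:300,150:350],None,fx=3,fy=3,interpolation=cv2.INTER_CUBIC)
cv2.imwrite("pics/s5.png",a)
st=state();print(st['time'],st['eef_pos'],st['ft_force'],st['width']*93)
```

```text
4.775 [ 0.48122343 -0.30717436  0.24697407] [ 0.40915553 -0.29913874  0.26795259] 57.94769705816984
```

View pics/s5.png

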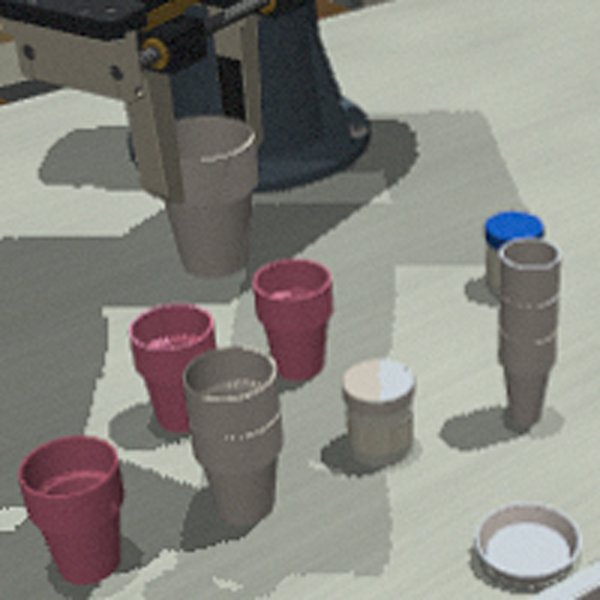

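The top beaker hangs upright and clear, at crop (213,195), and the two lower ones stand unmoved at crop (235,435). Carrying it to the pan.

Call:
play_rows(plan=[[0, 0, 0, 3, 20, 0, -1], [0, 0, 0, 6, 35, 0, -1], [0, 0, 0, 7, 45, 0, -1], [0, 0, 0, 7, 45, 0, -1], [0, 0, 0, 7, 45, 0, -1]])

```text
time: 5.4
eef_pos: [0.5104, -0.1143, 0.2446]
orientation: [0.982, 0.191, -0.001, -0.001]
ft_force: [0.5, -0.5, -0.7]
width: 0.623
```

Call:
play_rows(plan=[[0, 0, 0, 7, 45, 0, -1], [0, 0, 0, 7, 45, 0, -1], [0, 0, 0, 7, 45, 0, -1], [0, 0, 0, 7, 45, 0, -1], [0, 0, 0, 7, 45, 0, -1]])

```text
time: 6.02
eef_pos: [0.5449, 0.1105, 0.2445]
orientation: [0.982, 0.191, -0.001, -0.0]
ft_force: [-0.3, -0.3, -0.5]
width: 0.623
```

Call:
play_rows(plan=[[0, 0, 0, 7, 45, 0, -1], [0, 0, 0, 7, 45, 0, -1], [0, 0, 0, 7, 40, 0, -1], [0, 0, 0, 5, 28, 0, -1], [0, 0, 0, 3, 15, 0, -1]])

```text
time: 6.65
eef_pos: [0.5739, 0.2828, 0.2444]
orientation: [0.981, 0.192, -0.001, 0.0]
ft_force: [0.1, -0.2, -0.2]
width: 0.625
```

Run:
```python
from h import *
s=camera('scene');t=camera('top')
a=cv2.resize(s[60:240,330:530],None,fx=3.3,fy=3.3,interpolation=cv2.INTER_CUBIC)
cv2.imwrite("pics/s6.png",a);cv2.imwrite("pics/t6.png",t)
st=state();print(st['time'],st['eef_pos'],st['orientation'],st['ft_force'],st['width']*93,st['joints'])
print((proj('scene',[[.575,.2815,.072]])-[330,60])*3.3)
```

```text
6.75 [0.57427583 0.28218221 0.24471194] [ 9.81505911e-01  1.91430622e-01 -6.76580040e-04  8.20438926e-05] [-0.66092852 -0.08690253 -0.62021553] 58.23659593060892 [3.83941995e-01 4.94240258e-01 1.36956222e+00 1.00461881e-04
 1.27914985e+00 1.56947024e+00]
[[379.67419611 346.83837861]]
```

View pics/s6.png

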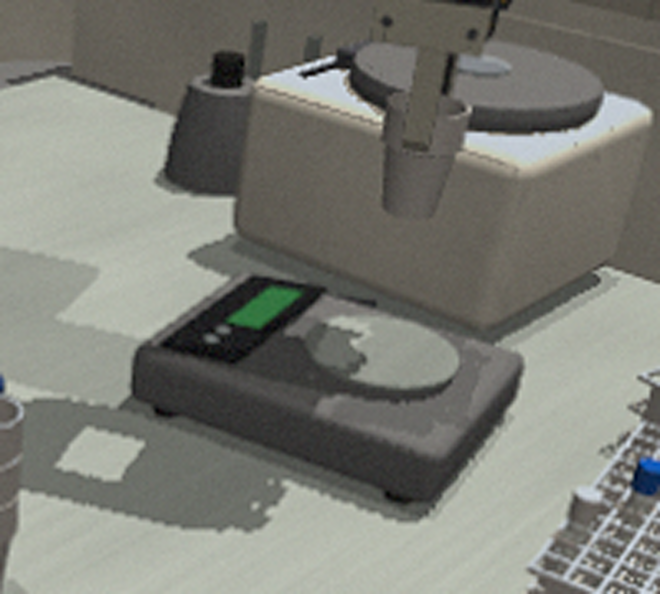

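View pics/t6.png

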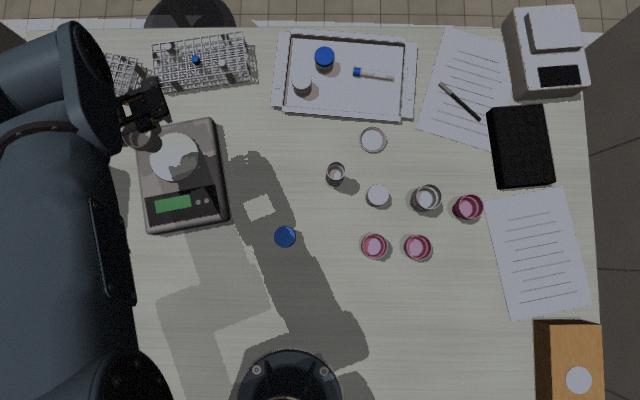

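Run:
```python
from h import *
p=np.array([.5743,.2822,.2447])
print((proj('scene',[p+[0,0,.0235],p-[0,0,.0565]])-[330,60])*3.3)
a=np.linspace(0,2*np.pi,8,endpoint=False)
f=np.c_[.019*np.cos(a),.019*np.sin(a),0*a-.0565]+p
q=(proj('scene',f)-[330,60])*3.3;print(q.min(0),q.max(0))
print(proj('top',[p+[0,0,.0235]]))
```

```text
[[428.24217935 102.26519173]
 [407.29728781 207.51111252]]
[381.64845796 197.81093185] [432.93826414 217.52147311]
[[136.47660451 131.9900816 ]]
```

The beaker hangs upright over the pan: foot at crop (410,210) against a predicted (407,208), rim at (427,107) against (428,102). Contact is expected near TCP z = 0.1285. Lowering, then creeping down on force.

Call:
play_rows(plan=[[0, 0, 0, 1, -1, -15, -1], [0, 0, 0, 0, 0, -28, -1], [0, 0, 0, 0, 0, -30, -1], [0, 0, 0, 0, 0, -22, -1], [0, 0, 0, 0, 0, -10, -1]])

```text
time: 7.38
eef_pos: [0.5752, 0.2787, 0.1387]
orientation: [0.982, 0.19, -0.001, 0.0]
ft_force: [-0.1, -1.0, -0.2]
width: 0.626
```

Call:
play_rows(plan=[[0, 0, 0, 0, 0, 0, -1], [0, 0, 0, 0, 0, -2, -1], [0, 0, 0, 0, 0, -2, -1], [0, 0, 0, 0, 0, 0, -1], [0, 0, 0, 0, 0, 0, -1]])

```text
time: 8.0
eef_pos: [0.576, 0.2801, 0.1368]
orientation: [0.982, 0.191, 0.0, -0.0]
ft_force: [-0.8, 0.6, -0.8]
width: 0.622
```

Run:
```python
from h import *
s=camera('scene')
a=cv2.resize(s[80:220,370:510],None,fx=4.2,fy=4.2,interpolation=cv2.INTER_CUBIC)
cv2.imwrite("pics/s7.png",a)
st=state();print(st['time'],st['eef_pos'],st['orientation'],st['ft_force'],st['width']*93)
```

```text
8.05 [0.576006   0.2800966  0.13678685] [ 9.81636336e-01  1.90761870e-01  1.09535057e-04 -2.09778987e-05] [-0.02573546 -0.11381833 -1.12603508] 58.05587001441951
```

View pics/s7.png

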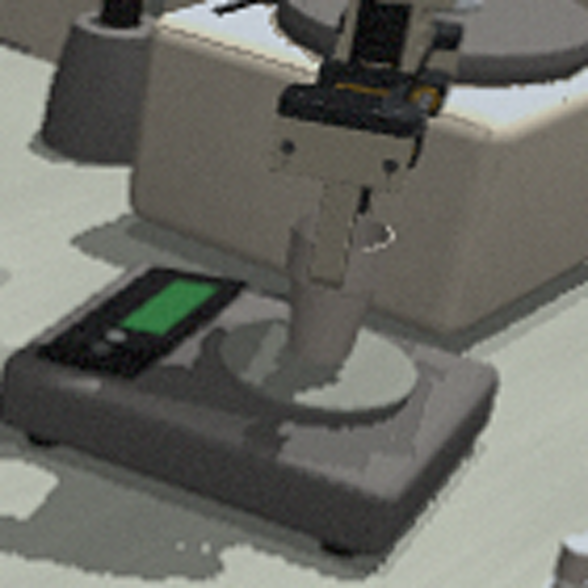

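Call:
play_rows(plan=[[0, 0, 0, 0, 0, -2, -1], [0, 0, 0, 0, 0, -2, -1], [0, 0, 0, -1, 1, -1, -1], [0, 0, 0, 0, 0, 0, -1], [0, 0, 0, 0, 0, 0, -1]])

```text
time: 8.68
eef_pos: [0.575, 0.2811, 0.1317]
orientation: [0.982, 0.191, 0.0, -0.0]
ft_force: [-0.2, 0.4, -0.6]
width: 0.623
```

Call:
play_rows(plan=[[0, 0, 0, 0, 0, -1, -1], [0, 0, 0, 0, 0, 0, -1], [0, 0, 0, 0, 0, -1, -1], [0, 0, 0, 0, 0, 0, -1], [0, 0, 0, 0, 0, 0, -1]])

```text
time: 9.3
eef_pos: [0.575, 0.281, 0.1296]
orientation: [0.982, 0.191, 0.0, 0.0]
ft_force: [0.6, 0.3, -0.6]
width: 0.627
```

Call:
play_rows(plan=[[0, 0, 0, 0, 0, -1, -1], [0, 0, 0, 0, 0, 0, -1], [0, 0, 0, 0, 0, 0, -1], [0, 0, 0, 0, 0, 0, -1], [0, 0, 0, 0, 0, 0, -1]])

```text
time: 9.93
eef_pos: [0.575, 0.2811, 0.1287]
orientation: [0.982, 0.191, 0.0, -0.0]
ft_force: [0.3, 1.0, 2.0]
width: 0.622
```

Run:
```python
from h import *
s=camera('scene')
a=cv2.resize(s[120:200,390:500],None,fx=6,fy=6,interpolation=cv2.INTER_CUBIC)
cv2.imwrite("pics/s8.png",a)
st=state();print(st['time'],st['eef_pos'],st['ft_force'],st['width']*93)
```

```text
9.975 [0.57502231 0.28106236 0.12871729] [ 0.06363073 -1.06083569  0.67605726] 57.90764957359441
```

View pics/s8.png

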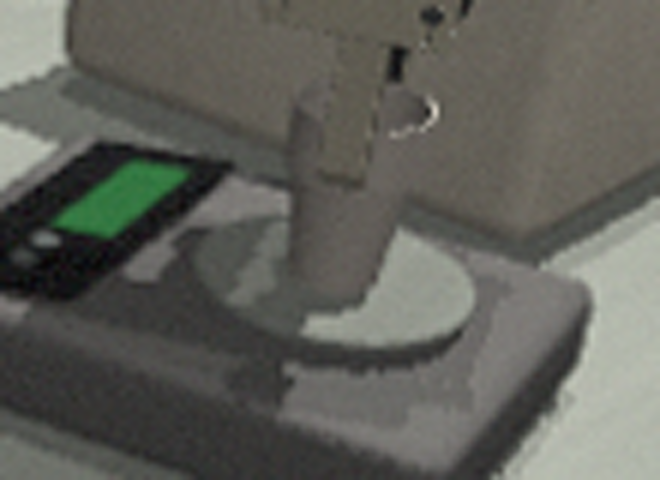

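Call:
play_rows(plan=[[0, 0, 0, 0, 0, -0.5, -1], [0, 0, 0, 0, 0, 0, -1], [0, 0, 0, 0, 0, 0, -1], [0, 0, 0, 0, 0, 0, -1], [0, 0, 0, 0, 0, 0, -1]])

```text
time: 10.6
eef_pos: [0.5751, 0.2811, 0.1287]
orientation: [0.982, 0.191, 0.0, -0.0]
ft_force: [-1.8, 0.7, 4.8]
width: 0.623
```

Run:
```python
from h import *
F=[];Z=[]
for i in range(5):
    camera('scene');st=state();F.append(st['ft_force'][2]);Z.append(st['eef_pos'][2])
print(np.round(F,2),np.round(Z,4),st['time'])
```

```text
[6.   4.7  4.85 4.85 5.63] [0.1287 0.1287 0.1287 0.1287 0.1287] 10.85
```

The force rises to about +5 N and z stops at 0.1287 m, where contact was expected. I'll unload and open.

Call:
play_rows(plan=[[0, 0, 0, 0, 0, 0.4, -1], [0, 0, 0, 0, 0, 0, 0.3], [0, 0, 0, 0, 0, 0, 0.4], [0, 0, 0, 0, 0, 0, 0.6], [0, 0, 0, 0, 0, 0, 0.8]])

```text
time: 11.48
eef_pos: [0.5749, 0.281, 0.1284]
orientation: [0.982, 0.191, -0.0, 0.0]
ft_force: [-0.2, 0.1, 0.0]
width: 0.86
```

Call:
play_rows(plan=[[0, 0, 0, 0, 0, 0, 1], [0, 0, 0, 0, 0, 0, 1], [0, 0, 0, 0, 0, 0, 1], [0, 0, 0, 0, 0, 0, 1], [0, 0, 0, 0, 0, 0, 1]])

```text
time: 12.1
eef_pos: [0.575, 0.2811, 0.1286]
orientation: [0.982, 0.191, 0.0, -0.0]
ft_force: [-0.4, -0.2, -0.1]
width: 1.0
```

Run:
```python
from h import *
s=camera('scene')
a=cv2.resize(s[120:200,390:500],None,fx=6,fy=6,interpolation=cv2.INTER_CUBIC)
cv2.imwrite("pics/s9.png",a)
st=state();print(st['time'],st['eef_pos'],st['ft_force'],st['width']*93)
```

```text
12.15 [0.57495802 0.28102605 0.12853217] [-0.22311359 -0.14749945  0.99748811] 93.5019644838491
```

View pics/s9.png

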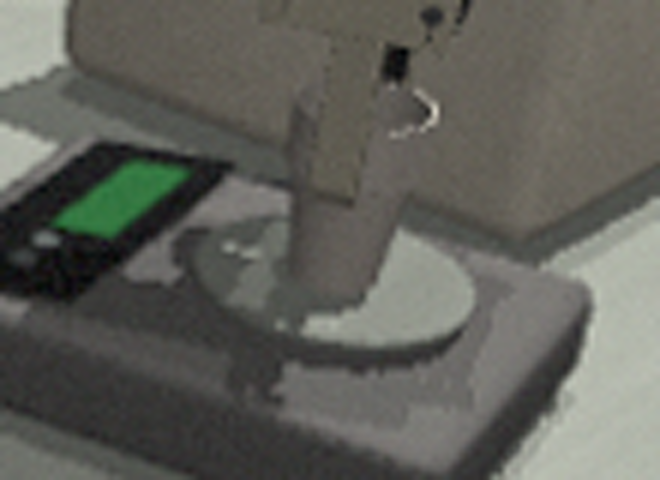

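The beaker stands still, at crop (340,200), with the fingers fully open. Retreating straight up, then back.

Call:
play_rows(plan=[[0, 0, 0, 0, 0, 10, 1], [0, 0, 0, 0, 0, 25, 1], [0, 0, 0, 0, 0, 35, 1], [0, 0, 0, 0, 0, 35, 1], [0, 0, 0, 0, 0, 10, 1]])

```text
time: 12.78
eef_pos: [0.5757, 0.2813, 0.2463]
orientation: [0.982, 0.191, 0.002, -0.0]
ft_force: [-0.4, -1.1, -0.1]
width: 0.998
```

Call:
play_rows(plan=[[0, 0, 0, -25, -25, 0, 1], [0, 0, 0, -40, -40, 0, 1], [0, 0, 0, -40, -40, 0, 1], [0, 0, 0, -40, -40, 0, 1], [0, 0, 0, -20, -25, 0, 1]])

```text
time: 13.4
eef_pos: [0.4078, 0.1097, 0.243]
orientation: [0.982, 0.191, -0.001, 0.0]
ft_force: [1.1, 0.4, 0.6]
width: 0.997
```

Call:
play_rows(plan=[[0, 0, 0, 0, 0, 0, 1], [0, 0, 0, 0, 0, 0, 1], [0, 0, 0, 0, 0, 0, 1], [0, 0, 0, 0, 0, 0, 1], [0, 0, 0, 0, 0, 0, 1]])

```text
time: 14.02
eef_pos: [0.4101, 0.1113, 0.2434]
orientation: [0.982, 0.191, -0.0, -0.0]
ft_force: [-0.5, -0.3, 0.1]
width: 1.0
```

Run:
```python
from h import *
s=camera('scene');t=camera('top')
cv2.imwrite("pics/s10.png",s);cv2.imwrite("pics/t10.png",t)
a=cv2.resize(s[120:200,390:500],None,fx=6,fy=6,interpolation=cv2.INTER_CUBIC)
b=cv2.resize(t[110:210,110:230],None,fx=5,fy=5,interpolation=cv2.INTER_CUBIC)
cv2.imwrite("pics/s10c.png",a);cv2.imwrite("pics/t10c.png",b)
# predicted rim/foot centres
print(proj('scene',[[.575,.281,.152],[.575,.281,.072]]),proj('top',[[.575,.281,.152],[.575,.281,.072]]))
s0=cv2.imread("pics/scene0.png");d=cv2.absdiff(s0[215:285,205:250],s[215:285,205:250]);print(d.mean())
cv2.imwrite("pics/cmp.png",cv2.resize(np.hstack([s0[190:290,140:270],s[190:290,140:270]]),None,fx=3,fy=3))
print(state()['time'],state()['ft_force'])
```

```text
[[450.67017959 136.71220085]
 [444.94335819 165.16040507]] [[160.67159585 147.29360925]
 [173.66278747 155.92175033]]
7.835238095238095
14.125 [ 0.21239138 -0.77916166  0.06557438]
```

View pics/s10.png

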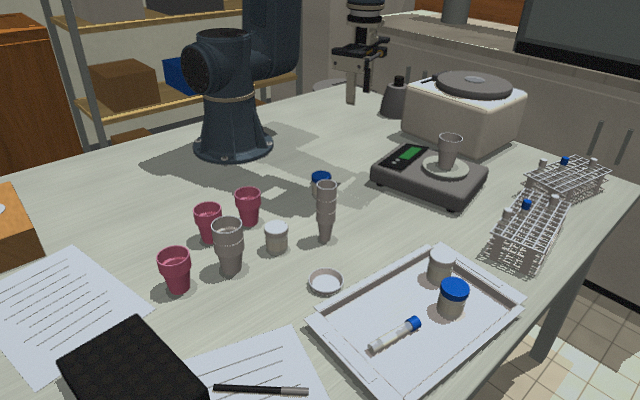

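View pics/t10c.png

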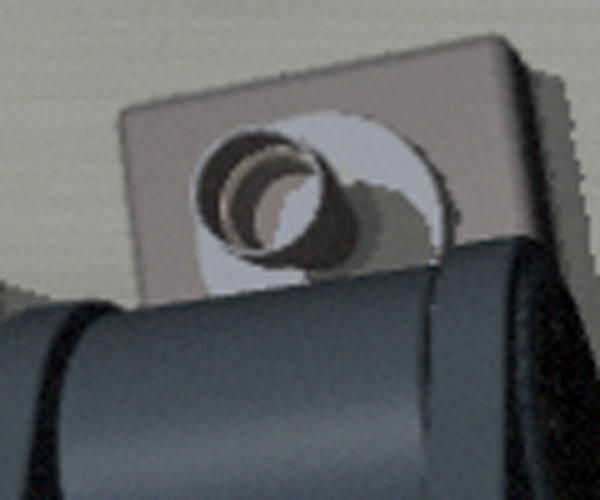

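View pics/cmp.png

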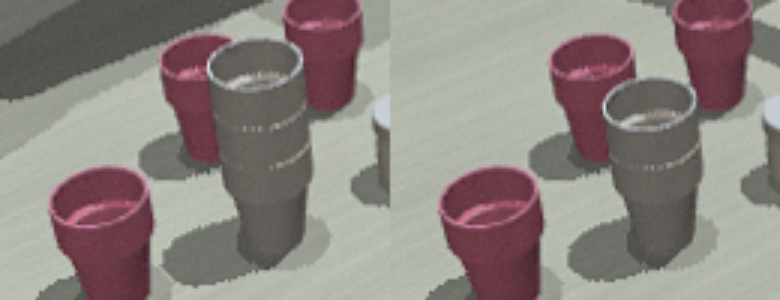

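The beaker stands upright on the pan, with its rim at top (161.6,149.6) against a predicted (160.7,147.3), about 4–5 mm off. The two lower beakers are where they started, still nested. Handing in.

```bash
python3 -c "
from workcell import *
print(job_done())"
```

```text
the job is handed in; nothing more can be done
None
```

The top wide beaker now stands upright and released on the balance pan, and I handed the job in at about 14 s; no verdict is reported. I gripped it by its band with the fingertips above the middle beaker's rim (opening 57.7 mm). I then lifted it straight out and lowered it until the force showed contact, at TCP z 0.1287 m where 0.1285 m was expected.

**Last checks:**
- **On the pan:** the rim in the top view is about 4–5 mm from where a beaker centred on the pan should show it, against the 25 mm allowed.
- **Lower beakers:** the before and after crops show both still nested and upright with no visible shift.
- **Arm:** it is clear of everything, and the wrist force is near zero.

**What disagreed:** the two cameras differed by about 8 mm in x on the stack's rim. I used the top view's value, and the grasp confirmed it. In the final top view the arm hid part of the balance, so only the rim and part of the pan could be checked there.

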